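Turn over the cover leaf of a soap stand

TASK

Uncover the soap so that it can dry: with the fingertips, push the wooden cover leaf of the soap stand up and over its spine, then press it down gently until it lies fully flat over the empty dish on the other side. Only push and press the leaf: do not pinch it between the fingers, do not fling or slam it, and leave the soap, the bowl, the scoop and the metal box where they are. Finish with the robot clear of everything.

Things in the scene. Friction and masses are not known exactly. Their poses are not given: they have to be found in the camera images.
- leaf (a joint): Angle of the wooden cover leaf about its spine, rad: 0 = flat over the near dish (the one with the soap, on the robot's side), pi/2 = upright, pi (its stop) = flat over the empty far dish. It starts ajar, 0.25 to 0.6. The hinge is stiff: the leaf stays where it is left; about 0.5 to 3 N at its free edge turns it.
- spine (a point): Middle of the spine, on the hinge axis, 52 mm above the stand's underside and 56 mm above the work surface. Its y axis runs along the spine, its x axis points across the stand away from the soap (towards the empty dish), z is up. The spine is a brass rod 12 mm thick and 126 mm long, carried by two dark wooden cheeks 18 by 10 mm at y = -69 and +69 mm that reach 12 mm above the axis.
- stand: The soap stand, axes as spine, origin under its centre: a heavy stone base 220 (x) by 150 by 18 mm that does not move. On it two ceramic dishes 72 by 104 by 18 mm centred at x = -50 (soap in it) and +50 mm (empty), and four brass rest pins 8 mm thick at x = +-75, y = +-64 mm, tops 5.5 mm below the hinge axis. It stands on a tray with a 4 mm floor and a 16 mm high rim.
- leaf_edge (a point): Middle of the free edge of the leaf, a wooden board 124 mm wide (along the spine) whose free edge is 105 mm from the hinge axis. Its x axis points from the free edge to the spine, y along the spine, z out of the face (two dark inlaid bands), which looks up at first. The face is 4 mm above and the plain back 5 mm below this point. Once turned over the back looks up.
- soap_mid (a point): Centre of a loose, off-white bar of soap 50 by 72 by 20 mm lying in the near dish; its top is 9 mm below the hinge axis. Not to be disturbed.
- bowl_mid (a point): Centre of a stainless steel bowl, 124 mm across and 50 mm high, on the tray. Not to be disturbed.
- scoop_mid (a point): Centre of a plastic bathing scoop, 104 mm across and 85 mm high with a handle that sticks out to 111 mm along its x axis, on the tray. Not to be disturbed.
- tin_mid (a point): Centre of a flat aluminium box with sliding lid, 75 by 110 by 38 mm, on the tray. Not to be disturbed.

How it is judged:
By the outcome, as a careful person would: the job done as asked, in the order asked, and still so for the second after the job is handed in, with the robot touching nothing.
It also fails if it takes over 54 s, if anything falls off the work surface, if the arm or the gripper's body presses on something with over 40 N, if the wrist force passes 120 N, or if a joint passes its speed limit or range.

ROBOT

A 6-joint arm with a two-finger parallel gripper is mounted at the origin on the work surface. World frame = base frame: x ahead of the robot, y to its left, z up, the work surface at z = 0. Lengths are in m, angles in rad, forces in N, time in s.
With the tool pointing down it reaches from about 0.325 to 0.9 m from the base axis. Payload 3.5 kg.
Tool frame: the origin (TCP) lies between the finger pads; the fingertips stand 11 mm ahead of it and the grasp point (between the pads) lies 8 mm behind it (arm.tcp_to_tips is the distance from the TCP to the fingertips, in m); z points along the fingers, y is the line along which they close (so a half turn about z gives the same grasp; the last joint's range is limited). The gripper opens to 85 mm and grips with 20 to 120 N. Pads are 22 mm wide; open, the fingers measure 114 mm over their backs; the gripper's body (76 mm by 85 mm) begins 54 mm behind the grasp point. The pads swing forward as they close: fully open they stand 13 mm farther back than shut.
Start: joints at [1.054, 0.276, -0.026, 1.268, 0, 1.467], TCP at [0.251, 0.572, 0.242] pointing down, gripper open.
Joint ranges: [-3.12, 3.12], [-0.85, 1.88], [-1.08, 1.24], [-1.95, 2.15], [-1.57, 1.53], [-3.14, 3.14]. Speed limits (rad/s): [2.57, 2.57, 3.14, 3.14, 3.14, 3.14].

INTERFACE

Orientations are given as a unit quaternion [w, x, y, z].
In Python, from workcell import arm, read_camera, camera_model gives the robot as it stands. The module is installed in compiled form; this text tells all that it offers.
- The arm moves only by the shell command python3 -m handwheel 'ROWS'. ROWS is a JSON object of lists of equal length, an entry for each row: "dp": the shift along the world's x, y, z scaled (see below), a list of three; "delta_rot": the turn, a rotation vector about the world's x, y, z scaled (see below), a list of three; "gripper": the closure, from -1 (fully open) to 1 (shut). A call has 1 to 10 rows; each row shifts and turns the commanded pose from where the row before left it; what a row does not reach is not made up. The controller multiplies each number of a shift by 0.03 m and each number of a turn by 0.08 rad. A row lasts 1/10 s, in which the tool goes at most 50 mm and 8.59 degrees, less where a joint would pass 70% of its speed; a pose out of reach is approached as far as the arm can. A call with a number of a shift or a turn outside -1 to 1 is refused whole. A call with a gripper value outside its range is refused whole. The fingers move at their own pace and stop on an object; the grip force is fixed at half the most. Time passes only in rows, so rows that do not move let the fingers close. It gives the time, the measured TCP pose, the force, the opening and the grip force at its end, in the units of the state.
- arm.get_state(): the state, without advancing time (a new reading comes with each control period).
- read_camera(name): name is "side" or "top" or "wrist"; returns (picture, depth): 400x640x3 uint8, blue, green, red; 400x640 float32, m along the optical axis (not along the pixel's ray), 0 where there is no reading.
- camera_model(name): a dict with "intrinsics" (3x3 intrinsics, pixels), "position" and "orientation" of the camera in the world. Camera axes: x right, y down, z forward; pixel columns grow to the right and rows downward; lengths in m; the calibration is good to about 2 mm. A picture is of the moment at which its call begins: read the wrist's pose just before it. camera_model takes no time and is no camera call; for the wrist camera it gives the pose at the moment of the call.
- arm.sign_off(): hands the job in; it is judged then, once.
The state is a dict: "clock": time; "joint_pos": joint angles; "joint_velocities": joint speeds; "joint_efforts": joint torques, N m; "position": TCP position; "ee_rot": TCP orientation; "force": force on the tool from outside, world axes, zero at the start; "ft_torque": the same for the moment, N m; "finger_gap": opening from 0.0 (shut) to 1.0 (fully open); "gripper_force": force on a finger pad.
Only numpy, scipy, OpenCV 4.12 (cv2) and the standard library are available. Lean on these libraries where they do the work, as an engineer would, in place of code of your own. Each camera call takes 0.05 s, during which the arm holds its last target. There are 200 camera calls.

## Working session

There is one attempt and no reset: what is moved stays moved. The work goes in short steps, Python scripts to look and compute and a shell command to move; the robot and the scene stay as the last step left them, time stands still between calls to the robot, and variables do not carry over. Pictures are saved under pics/ and viewed, at most 10 in all, crops included, and the job is handed in when it is done.

```bash
mkdir -p pics
cat > h.py <<'E'
import numpy as np,cv2
from scipy.spatial.transform import Rotation as R
from workcell import arm,read_camera,camera_model
def cam(n):
    m=camera_model(n);q=m["orientation"];return np.array(m["intrinsics"]),np.array(m["position"]),R.from_quat([q[1],q[2],q[3],q[0]]).as_matrix()
def ray(m,u,v):
    K,p,Q=m;return p,Q@np.linalg.inv(K)@np.array([u,v,1.])
def plane(m,u,v,z):
    p,d=ray(m,u,v);return p+d*(z-p[2])/d[2]
def cloud(m,D):
    K,p,Q=m;v,u=np.indices(D.shape);P=np.stack([(u-K[0,2])/K[0,0]*D,(v-K[1,2])/K[1,1]*D,D],-1);return P@Q.T+p
E
python3 - <<'E'
from h import *
for n in("top","side"):
    m=cam(n);I,D=read_camera(n);cv2.imwrite(f"pics/{n}0.png",I);np.savez(f"{n}0.npz",I=I,D=D)
    print(n,m[1],m[2].round(2).tolist(),m[0].round(1).tolist(),(D>0).mean())
print(arm.get_state())
E
```

```text
top [0.40967737 0.01192833 1.09412274] [[0.03, -0.99, 0.16], [-1.0, -0.03, 0.0], [0.0, -0.16, -0.99]] [[414.6, 0.0, 321.8], [0.0, 414.6, 193.6], [0.0, 0.0, 1.0]] 0.99608203125
side [ 0.25745133 -0.57894299  0.74654477] [[0.88, -0.33, 0.34], [-0.47, -0.64, 0.61], [0.01, -0.69, -0.72]] [[391.8, 0.0, 321.8], [0.0, 391.8, 200.5], [0.0, 0.0, 1.0]] 0.996
{'clock': 0.1, 'joint_pos': array([ 1.05361036e+00,  2.77101416e-01, -2.77856778e-02,  1.26801586e+00,
       -2.30889615e-05,  1.46743745e+00]), 'joint_velocities': array([-0.00026932, -0.00381145,  0.00366745, -0.0015672 , -0.0001871 ,
        0.00054527]), 'joint_efforts': array([-4.63782339e-05, -4.46708107e+01,  2.96128571e+01,  8.42772162e-03,
       -9.92030982e-05, -6.47902809e-06]), 'position': array([0.250961  , 0.57162562, 0.24122413]), 'ee_rot': array([-3.10602602e-04,  2.05440134e-01,  9.78669117e-01, -1.00654359e-03]), 'force': array([ 0.63819643, -0.11827691,  0.16173806]), 'ft_torque': array([0.01334513, 0.00803118, 0.05493382]), 'gripper_force': 0.0, 'finger_gap': 1.0023889747423091}
```

View pics/top0.png

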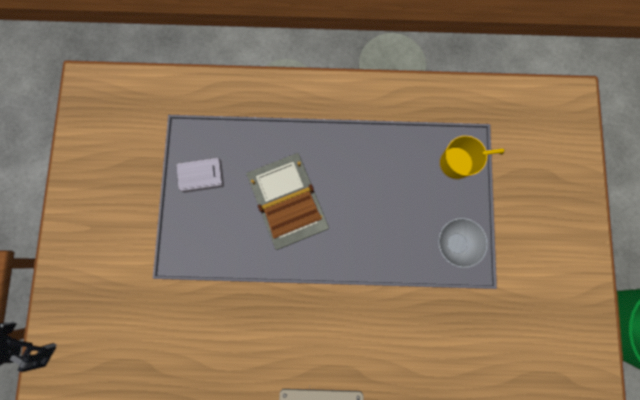

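View pics/side0.png

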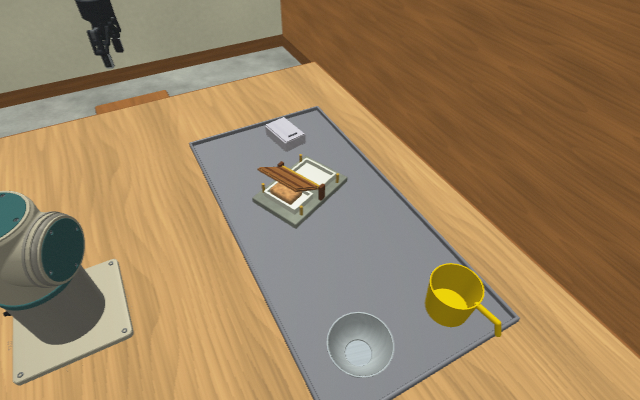

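The top view shows the stand at about (287,200), its leaf ajar and its near side facing the robot. The tin is at (199,174), the scoop at (465,157) and the bowl at (463,243), all well clear of the stand.

```bash
python3 - <<'E'
from h import *
n="top";m=cam(n);z=np.load("top0.npz");I,D=z["I"],z["D"];P=cloud(m,D)
roi=np.zeros(D.shape,bool);roi[145:255,235:340]=1
tray=np.median(P[145:160,320:340,2]);print("tray z",tray)
M=roi&(P[...,2]>tray+.010)
M=cv2.morphologyEx(M.astype(np.uint8),cv2.MORPH_OPEN,np.ones((3,3)))>0
b=M&(P[...,2]<.03);print(b.sum(),np.median(P[b][:,2]))
c,s,a=cv2.minAreaRect((P[b][:,:2]*1000).astype(np.float32));print("base",c,s,a)
H=cv2.cvtColor(I,cv2.COLOR_BGR2HSV)
B=I.astype(int);L=M&(B[...,2]-B[...,0]>50)&(P[...,2]>.05)
x=P[L];print(L.sum(),x[:,2].min(),x[:,2].max())
box=cv2.boxPoints((c,s,a));e=[box[1]-box[0],box[2]-box[1]];e=max(e,key=np.linalg.norm);e=e/np.linalg.norm(e);e=e if e[0]>0 else -e
yaw=np.arctan2(e[1],e[0]);o=np.array(c)/1000;print("yaw",yaw,o)
lc=np.c_[(x[:,:2]-o)@e,(x[:,:2]-o)@[-e[1],e[0]],x[:,2]-.056]
k=lc[:,0]<-.02;f=np.polyfit(lc[k,0],lc[k,2],1);print("leaf slope",f,np.arctan(-f[0]),"res",np.std(lc[k,2]-np.polyval(f,lc[k,0])),"y",lc[k,1].min(),lc[k,1].max(),"x",lc[:,0].min(),lc[:,0].max())
for q in ((m,I),(cam("side"),np.load("side0.npz")["I"])):
    g=[]
    for X in [(0,0,0),(0,.064,.012),(0,-.064,.012),(-.075,.064,-.0055),(.075,.064,-.0055),(.075,-.064,-.0055),(-.075,-.064,-.0055)]:
        w=np.r_[o+X[0]*e+X[1]*np.array([-e[1],e[0]]),.056+X[2]];K,p,Q=q[0];v=K@Q.T@(w-p);g.append((v[:2]/v[2]))
    J=q[1].copy()
    cx,cy=np.mean(g,0).astype(int);J=cv2.resize(J[cy-60:cy+60,cx-75:cx+75],None,fx=5,fy=5,interpolation=2)
    for u in g:cv2.circle(J,tuple(int(t) for t in ((u-[cx-75,cy-60]+.5)*5)),3,(255,0,255),-1)
    cv2.imwrite("pics/ov_%d.png"%(q[1] is I),J)
E
python3 -c "
import cv2,numpy as np
a=[cv2.imread('pics/ov_%d.png'%i) for i in (0,1)]
cv2.imwrite('pics/ov.png',cv2.resize(np.hstack(a),(800,320)))"
```

```text
tray z 0.0028001750749855336
2448 0.02210543848959734
base (570.2457885742188, 106.80616760253906) (220.5006103515625, 150.13038635253906) 23.70731544494629
1758 0.05082075246148543 1.0941227410839736
yaw 0.41377074 [0.57024579 0.10680617]
leaf slope [-2.11099739 -0.07200477] 1.1284012620238015 res 0.06379519783107851 y -0.06169637990377025 0.059993452725210165 x -0.18516529514399582 0.07492375728094083
```

View pics/ov.png

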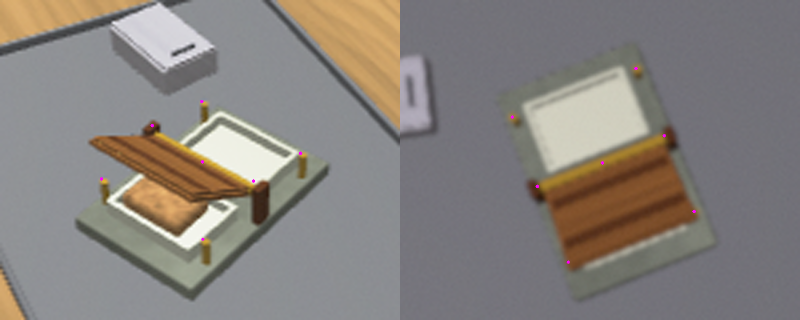

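The overlay matches the stand, including the pins, cheeks and rod. The leaf fit was spoiled by invalid depth, so I'll refit it and work out the approach pose.

```bash
cat >> h.py <<'E'
O=np.array([.5702,.1068,.056]);YAW=.4138
S=R.from_euler('z',YAW).as_matrix()
def loc(p): return (np.asarray(p)-O)@S
def leaf(n="top",I=None,D=None):
    m=cam(n)
    if I is None: I,D=read_camera(n)
    P=loc(cloud(m,D));B=I.astype(int)
    L=(D>0)&(B[...,2]-B[...,0]>40)&(abs(P[...,1])<.058)&(abs(P[...,0])<.115)&(P[...,2]>-.012)&(P[...,2]<.13)&(np.hypot(P[...,0],P[...,2])>.02)
    x=P[L];a=np.arctan2(x[:,2],-x[:,0]);r=np.hypot(x[:,0],x[:,2])
    return L.sum(),np.median(a),np.percentile(a,[10,90]).round(3),r.max(),x
def tool():
    s=arm.get_state();q=s["ee_rot"];T=S.T@R.from_quat([q[1],q[2],q[3],q[0]]).as_matrix()
    p=loc(s["position"]);print("t",round(s["clock"],2),"tcp",p.round(4),"tip",(p+T[:,2]*.011).round(4),"z",T[:,2].round(3),"y",T[:,1].round(3),"F",(s["force"]@S).round(2),"gap",round(s["finger_gap"],2))
    return s
E
python3 - <<'E'
from h import *
z=np.load("top0.npz");r=leaf("top",z["I"],z["D"]);x=r[-1];print(r[:4]);f=np.polyfit(x[:,0],x[:,2],1);print(f,np.arctan(-f[0]),np.std(x[:,2]-np.polyval(f,x[:,0])),x[:,0].min())
tool()
# target: tilt tool dir a below horizontal, in stand xz plane
a=np.radians(40);d=np.array([np.cos(a),0,-np.sin(a)])
print("d world",S@d)
s=arm.get_state();q=s["ee_rot"];C=R.from_quat([q[1],q[2],q[3],q[0]])
y=np.array([0,1.,0]);T=S@np.c_[np.cross(y,d),y,d]
print("total yaw then tilt",(R.from_matrix(T)*C.inv()).as_rotvec(), "yaw rot", 1.984-np.arctan2(C.as_matrix()[1,1],C.as_matrix()[0,1]))
print("tilt axis vec world (to be applied)", -(np.pi/2-a)*(S@y))
for p in ([-.19,0,.07],[-.14,0,.05]): print(O+S@p)
E
```

```text
(np.int64(1333), np.float64(0.6366395186257194), array([0.598, 0.713]), np.float64(0.10693310703184375))
[-0.62864758  0.00560126] 0.561217998386545 0.0021272908697942327 -0.08921849715936792
t 0.1 tcp [-0.1054  0.554   0.1852] tip [-0.1054  0.5539  0.1742] z [-0.002 -0.001 -1.   ] y [ 0.736  0.677 -0.002] F [ 0.54 -0.36  0.16] gap 1.0
d world [ 0.7013899   0.30801996 -0.64278761]
total yaw then tilt [ 0.00200502 -0.89696536  0.77413128] yaw rot 0.8270305289761122
tilt axis vec world (to be applied) [ 0.35089103 -0.79901129 -0.        ]
[0.3962361  0.03040261 0.126     ]
[0.44201607 0.05050719 0.106     ]
```

```bash
python3 -m handwheel '{"dp":[[0.24,-0.9,0],[0.24,-0.9,0],[0.24,-0.9,0],[0.24,-0.9,0],[0.24,-0.9,0],[0.24,-0.9,0],[0.24,-0.9,0],[0.24,-0.9,0],[0.24,-0.9,0],[0.24,-0.9,0]],"delta_rot":[[0,-0.75,0.645],[0,-0.75,0.645],[0,-0.75,0.645],[0,-0.75,0.645],[0,-0.75,0.645],[0,-0.75,0.645],[0,-0.75,0.645],[0,-0.75,0.645],[0,-0.75,0.645],[0,-0.75,0.645]],"gripper":[1,1,1,1,1,1,1,1,1,1]}'; python3 -c "
from h import *
print(tool()['joint_pos'].round(2))"
```

```text
clock: 1.1
position: [0.3229, 0.3011, 0.2418]
ee_rot: [0.287, -0.058, 0.954, 0.06]
force: [-0.2, -0.4, 1.0]
finger_gap: -0.001
gripper_force: 0.0
t 1.1 tcp [-0.1483  0.2773  0.1858] tip [-0.1422  0.2764  0.1766] z [ 0.554 -0.082 -0.828] y [0.264 0.961 0.081] F [-0.34 -0.3   1.02] gap -0.0
[ 0.78 -0.38 -0.78  0.64 -0.28  0.58]
```

```bash
python3 -m handwheel '{"dp":[[0.37,-0.85,0],[0.37,-0.85,0],[0.37,-0.85,0],[0.37,-0.85,-0.2],[0.37,-0.85,-0.2],[0.37,-0.85,-0.2],[0.37,-0.85,-0.2],[0.37,-0.85,-0.3],[0.37,-0.85,-0.3],[0.37,-0.85,-0.3]],"delta_rot":[[0,-0.47,0.4],[0,-0.47,0.4],[0,-0.47,0.4],[0,-0.47,0.4],[0,-0.47,0.4],[0,-0.47,0.4],[0,-0.47,0.4],[0,-0.47,0.4],[0,0,0],[0,0,0]],"gripper":[1,1,1,1,1,1,1,1,1,1]}'; python3 -c "
from h import *
print(tool()['joint_pos'].round(2))"
```

```text
clock: 2.1
position: [0.4363, 0.0448, 0.1946]
ee_rot: [0.414, -0.185, 0.887, 0.087]
force: [-0.0, 0.3, -0.2]
finger_gap: -0.001
gripper_force: 0.0
t 2.1 tcp [-0.1475 -0.0029  0.1386] tip [-0.1391 -0.0029  0.1315] z [ 0.767 -0.001 -0.642] y [0.002 1.    0.   ] F [ 0.09  0.3  -0.22] gap -0.0
[-0.44 -0.45 -1.06  0.3   0.61 -0.63]
```

```bash
python3 -m handwheel '{"dp":[[0,0,-0.4],[0,0,-0.4],[0,0,-0.4],[0,0,-0.4],[0,0,-0.4],[0,0,0]],"delta_rot":[[0,0,0],[0,0,0],[0,0,0],[0,0,0],[0,0,0],[0,0,0]],"gripper":[1,1,1,1,1,1]}'
python3 - <<'E'
from h import *
print(tool()['joint_pos'].round(2))
I,D=read_camera("side");cv2.imwrite("pics/s1.png",cv2.resize(I[60:300,120:440],(800,600)))
E
```

```text
clock: 2.7
position: [0.4509, 0.0389, 0.1524]
ee_rot: [0.401, -0.191, 0.891, 0.093]
force: [-0.5, 0.4, -0.2]
finger_gap: -0.001
gripper_force: 0.0
t 2.7 tcp [-0.1365 -0.0142  0.0964] tip [-0.1283 -0.014   0.0891] z [ 0.749  0.019 -0.662] y [-0.014  1.     0.013] F [-0.33  0.6  -0.18] gap -0.0
[-0.44 -0.3  -1.08  0.17  0.61 -0.65]
```

View pics/s1.png

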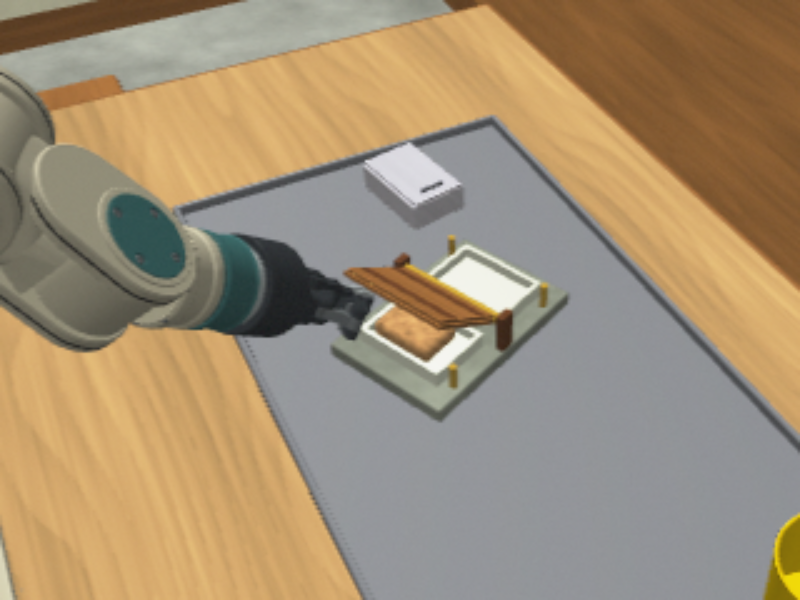

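```bash
python3 -m handwheel '{"dp":[[0,0,0],[0,0,0],[0,0,0],[0,0,0],[0.13,0.06,-0.33],[0.13,0.06,-0.33],[0.13,0.06,-0.33],[0.13,0.06,-0.33],[0.13,0.06,-0.33],[0,0,0]],"delta_rot":[[-0.31,0.715,0],[-0.31,0.715,0],[-0.31,0.715,0],[-0.31,0.715,0],[0,0,0],[0,0,0],[0,0,0],[0,0,0],[0,0,0],[0,0,0]],"gripper":[1,1,1,1,1,1,1,1,1,1]}'
python3 - <<'E'
from h import *
print(tool()['joint_pos'].round(2))
E
```

```text
clock: 3.75
position: [0.4699, 0.048, 0.1032]
ee_rot: [0.287, -0.199, 0.935, 0.07]
force: [-0.5, -0.5, -0.7]
finger_gap: 0.001
gripper_force: 0.0
t 3.75 tcp [-0.1155 -0.0135  0.0472] tip [-0.1093 -0.0133  0.0381] z [ 0.563  0.019 -0.826] y [-0.011  1.     0.016] F [-0.69 -0.24 -0.68] gap 0.0
[-0.26 -0.13 -0.95  0.27  0.38 -0.59]
```

```bash
cat > way.py <<'E'
from h import *
import sys
a=np.radians(float(sys.argv[1]));d=np.array([np.cos(a),-np.sin(a)]);n=np.array([np.sin(a),np.cos(a)])
def tcp(th,rr=.085,c=.02):
    b=lambda r:r*np.array([-np.cos(th),np.sin(th)])+.005*np.array([-np.sin(th),-np.cos(th)])
    if th<a: return b(.105)-.011*n+(c-.011)*d
    front=b(rr)-.011*n-.011*d; rear=b(rr)+.011*n-.011*d
    return front if th<a+np.pi/2 else rear
s=tool();p=loc(s["position"])[[0,2]]
for th in map(float,sys.argv[2:]):
    t=tcp(th);D=t-p;w=S@[D[0],0,D[1]];print(th,"tcp",t.round(4),"world d mm",(w*1000).round(1),"units",(w/.03).round(2));p=t
E
python3 way.py 55 .5 .56 .7 .85 1.0 1.2 1.4 1.57 1.8 2 2.2 2.4 2.6 2.8 3 3.14
```

```text
t 3.75 tcp [-0.1155 -0.0135  0.0472] tip [-0.1093 -0.0133  0.0381] z [ 0.563  0.019 -0.826] y [-0.011  1.     0.016] F [-0.69 -0.24 -0.68] gap 0.0
0.5 tcp [-0.0984  0.0323] world d mm [ 15.6   6.9 -14.9] units [ 0.52  0.23 -0.5 ]
0.56 tcp [-0.0955  0.0379] world d mm [2.7 1.2 5.6] units [0.09 0.04 0.19]
0.7 tcp [-0.0874  0.0501] world d mm [ 7.4  3.3 12.3] units [0.25 0.11 0.41]
0.85 tcp [-0.0769  0.0619] world d mm [ 9.6  4.2 11.8] units [0.32 0.14 0.39]
1.0 tcp [-0.0655  0.0715] world d mm [10.5  4.6  9.6] units [0.35 0.15 0.32]
1.2 tcp [-0.0508  0.0801] world d mm [13.4  5.9  8.6] units [0.45 0.2  0.29]
1.4 tcp [-0.0347  0.0856] world d mm [14.7  6.5  5.5] units [0.49 0.22 0.18]
1.57 tcp [-0.0204  0.0877] world d mm [13.1  5.8  2.1] units [0.44 0.19 0.07]
1.8 tcp [-0.0009  0.0866] world d mm [17.9  7.8 -1.1] units [ 0.6   0.26 -0.04]
2.0 tcp [0.0155 0.0821] world d mm [15.   6.6 -4.5] units [ 0.5   0.22 -0.15]
2.2 tcp [0.0307 0.0744] world d mm [13.9  6.1 -7.7] units [ 0.46  0.2  -0.26]
2.4 tcp [0.044  0.0638] world d mm [ 12.2   5.4 -10.6] units [ 0.41  0.18 -0.35]
2.6 tcp [0.073  0.0634] world d mm [26.5 11.7 -0.4] units [ 0.88  0.39 -0.01]
2.8 tcp [0.0811 0.0485] world d mm [  7.5   3.3 -14.9] units [ 0.25  0.11 -0.5 ]
3.0 tcp [0.0861 0.0323] world d mm [  4.6   2.  -16.2] units [ 0.15  0.07 -0.54]
3.14 tcp [0.0877 0.0205] world d mm [  1.4   0.6 -11.8] units [ 0.05  0.02 -0.39]
```

```bash
python3 -m handwheel '{"dp":[[0.17,0.08,-0.25],[0.17,0.08,-0.25],[0.17,0.08,0],[0.09,0.04,0.19],[0.12,0.05,0.2],[0.12,0.05,0.2],[0.16,0.07,0.2],[0.16,0.07,0.2],[0,0,0]],"delta_rot":[[0,0,0],[0,0,0],[0,0,0],[0,0,0],[0,0,0],[0,0,0],[0,0,0],[0,0,0],[0,0,0]],"gripper":[1,1,1,1,1,1,1,1,1]}'
python3 - <<'E'
from h import *
tool()
print(leaf()[:4])
I,D=read_camera("side");print(leaf("side",I,D)[:4]);cv2.imwrite("pics/s2.png",cv2.resize(I[100:260,200:400],(750,600)))
E
```

```text
clock: 4.65
position: [0.5076, 0.0628, 0.1208]
ee_rot: [0.289, -0.199, 0.934, 0.069]
force: [-0.2, 0.6, 0.2]
finger_gap: 0.001
gripper_force: 0.0
t 4.65 tcp [-0.075  -0.0151  0.0648] tip [-0.0688 -0.0149  0.0557] z [ 0.567  0.017 -0.823] y [-0.01   1.     0.013] F [0.06 0.59 0.2 ] gap 0.0
(np.int64(1102), np.float64(0.9260723764270773), array([0.854, 0.999]), np.float64(0.1354598487608993))
(np.int64(382), np.float64(-0.1668874436270814), array([-0.268,  0.881]), np.float64(0.14498845714275527))
```

View pics/s2.png

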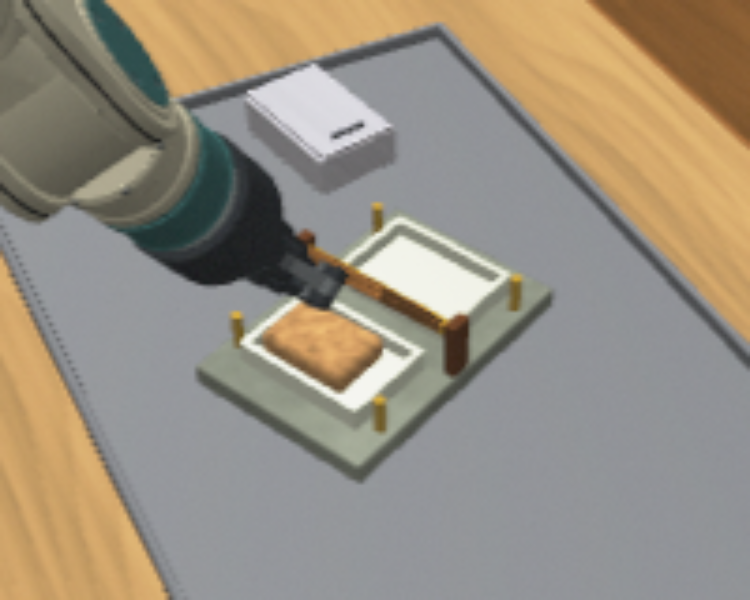

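The side view sees the leaf edge-on at about 0.89 rad, with the fingertips behind it near (325,290). The soap at (325,345) is undisturbed, so I'll carry on past upright.

```bash
python3 -m handwheel '{"dp":[[0.15,0.06,0.11],[0.15,0.06,0.11],[0.22,0.1,0.15],[0.22,0.1,0.15],[0.25,0.11,0.09],[0.25,0.11,0.09],[0.22,0.1,0.04],[0.22,0.1,0.04],[0,0,0]],"delta_rot":[[0,0,0],[0,0,0],[0,0,0],[0,0,0],[0,0,0],[0,0,0],[0,0,0],[0,0,0],[0,0,0]],"gripper":[1,1,1,1,1,1,1,1,1]}'
python3 - <<'E'
from h import *
print(tool()["joint_pos"].round(2))
print(leaf()[:4],leaf("side")[:4])
E
python3 -m handwheel '{"dp":[[0.2,0.09,0],[0.2,0.09,-0.01],[0.2,0.09,-0.03],[0.25,0.11,-0.07],[0.25,0.11,-0.08],[0,0,0]],"delta_rot":[[0,0,0],[0,0,0],[0,0,0],[0,0,0],[0,0,0],[0,0,0]],"gripper":[1,1,1,1,1,1]}'
python3 - <<'E'
from h import *
print(tool()["joint_pos"].round(2))
print(leaf()[:4])
I,D=read_camera("side");print(leaf("side",I,D)[:4]);cv2.imwrite("pics/s3.png",cv2.resize(I[80:240,200:400],(750,600)))
E
```

```text
clock: 5.65
position: [0.5579, 0.0852, 0.1431]
ee_rot: [0.288, -0.199, 0.934, 0.069]
force: [-0.4, 1.2, 0.9]
finger_gap: 0.002
gripper_force: 0.0
t 5.65 tcp [-0.02   -0.0148  0.0871] tip [-0.0137 -0.0146  0.0781] z [ 0.566  0.017 -0.824] y [-0.01   1.     0.014] F [0.06 1.24 0.94] gap 0.0
[-0.12 -0.03 -0.76  0.32  0.31 -0.45]
(np.int64(298), np.float64(1.5124091717262362), array([1.375, 1.571]), np.float64(0.10926349991501333)) (np.int64(854), np.float64(1.3719324575496765), array([-0.224,  1.491]), np.float64(0.10665813725988368))
clock: 6.35
position: [0.5904, 0.0999, 0.1365]
ee_rot: [0.288, -0.199, 0.934, 0.069]
force: [-0.6, -0.4, -0.6]
finger_gap: 0.001
gripper_force: 0.0
t 6.35 tcp [ 0.0157 -0.0144  0.0805] tip [ 0.0219 -0.0142  0.0714] z [ 0.565  0.017 -0.825] y [-0.01   1.     0.014] F [-0.66 -0.11 -0.57] gap 0.0
[-0.07  0.04 -0.71  0.29  0.28 -0.41]
(np.int64(672), np.float64(1.9397196512030914), array([1.889, 1.967]), np.float64(0.10815914195691877))
(np.int64(1109), np.float64(1.8545904670064974), array([-0.208,  1.938]), np.float64(0.10497513938073816))
```

View pics/s3.png

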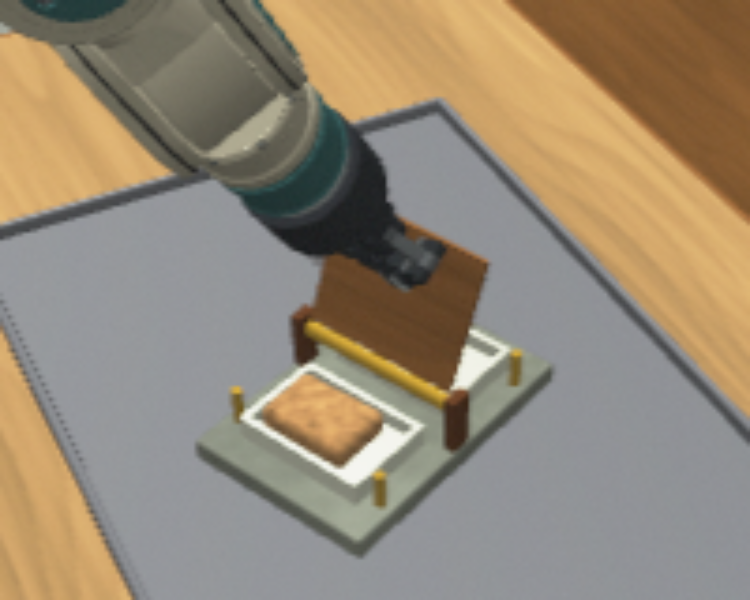

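The leaf is past upright at about 1.95 rad, with the fingertips on its back near (415,265). The soap at (320,420) has not moved.

```bash
python3 -m handwheel '{"dp":[[0.155,0.07,-0.085],[0.155,0.07,-0.085],[0.155,0.07,-0.085],[0.135,0.06,-0.12],[0.135,0.06,-0.12],[0.135,0.06,-0.12],[0.137,0.06,-0.11],[0.137,0.06,-0.11],[0.137,0.06,-0.11],[0,0,0]],"delta_rot":[[0,0,0],[0,0,0],[0,0,0],[0,0,0],[0,0,0],[0,0,0],[0,0,0],[0,0,0],[0,0,0],[0,0,0]],"gripper":[1,1,1,1,1,1,1,1,1,1]}'
python3 - <<'E'
from h import *
print(tool()["joint_pos"].round(2))
print(leaf()[:4],leaf("side")[:4])
E
```

```text
clock: 7.45
position: [0.628, 0.1169, 0.1077]
ee_rot: [0.287, -0.198, 0.934, 0.069]
force: [-0.5, -0.5, 0.2]
finger_gap: -0.0
gripper_force: 0.0
t 7.45 tcp [ 0.057  -0.014   0.0517] tip [ 0.0632 -0.0138  0.0427] z [ 0.565  0.018 -0.825] y [-0.009  1.     0.015] F [-0.64 -0.23  0.22] gap -0.0
[-0.03  0.15 -0.66  0.21  0.26 -0.38]
(np.int64(713), np.float64(2.574425936965775), array([2.534, 2.601]), np.float64(0.12848903991664276)) (np.int64(1161), np.float64(2.49757430448433), array([-0.209,  2.576]), np.float64(0.10410373783245708))
```

```bash
python3 -m handwheel '{"dp":[[0.11,0.05,-0.15],[0.11,0.05,-0.15],[0.04,0.02,-0.14],[0.04,0.02,-0.14],[0.04,0.02,-0.14],[0.02,0.01,-0.08],[0,0,0]],"delta_rot":[[0,0,0],[0,0,0],[0,0,0],[0,0,0],[0,0,0],[0,0,0],[0,0,0]],"gripper":[1,1,1,1,1,1,1]}'
python3 - <<'E'
from h import *
tool()
print(leaf()[:4],leaf("side")[:4])
E
python3 -m handwheel '{"dp":[[0.01,0,-0.04],[0.01,0,-0.04],[0,0,-0.04],[0,0,0]],"delta_rot":[[0,0,0],[0,0,0],[0,0,0],[0,0,0]],"gripper":[1,1,1,1]}'
python3 - <<'E'
from h import *
tool()
E
```

```text
clock: 8.25
position: [0.6383, 0.1218, 0.0837]
ee_rot: [0.287, -0.198, 0.935, 0.069]
force: [0.2, -0.4, 0.5]
finger_gap: 0.001
gripper_force: 0.1
t 8.25 tcp [ 0.0684 -0.0137  0.0277] tip [ 0.0746 -0.0135  0.0187] z [ 0.564  0.018 -0.825] y [-0.009  1.     0.015] F [ 0.   -0.41  0.51] gap 0.0
(np.int64(679), np.float64(2.9612346332074453), array([2.893, 2.992]), np.float64(0.10590665451774645)) (np.int64(998), np.float64(2.8863844857974934), array([-0.217,  2.963]), np.float64(0.11223569945896705))
clock: 8.75
position: [0.6389, 0.1218, 0.0805]
ee_rot: [0.287, -0.198, 0.934, 0.069]
force: [-1.0, 0.3, -0.2]
finger_gap: -0.001
gripper_force: 0.1
t 8.75 tcp [ 0.069  -0.0139  0.0245] tip [ 0.0752 -0.0137  0.0154] z [ 0.565  0.018 -0.825] y [-0.009  1.     0.015] F [-0.74  0.69 -0.24] gap -0.0
```

```bash
for i in 1 2; do :; done; python3 -m handwheel '{"dp":[[0,0,-0.04],[0,0,-0.04],[0,0,-0.04],[0,0,0]],"delta_rot":[[0,0,0],[0,0,0],[0,0,0],[0,0,0]],"gripper":[1,1,1,1]}'|sed -n 2,4p;  python3 -m handwheel '{"dp":[[0,0,-0.03],[0,0,-0.03],[0,0,0]],"delta_rot":[[0,0,0],[0,0,0],[0,0,0]],"gripper":[1,1,1]}'|sed -n 2,4p
python3 - <<'E'
from h import *
tool()
print(leaf()[:4])
E
```

```text
position: [0.6393, 0.1218, 0.077]
ee_rot: [0.288, -0.198, 0.934, 0.069]
force: [0.3, -0.0, 0.7]
position: [0.6392, 0.1217, 0.0753]
ee_rot: [0.288, -0.198, 0.934, 0.069]
force: [0.7, 1.1, 1.4]
t 9.45 tcp [ 0.0692 -0.0141  0.0193] tip [ 0.0754 -0.0139  0.0102] z [ 0.565  0.017 -0.825] y [-0.009  1.     0.015] F [1.05 0.74 1.45] gap -0.0
(np.int64(667), np.float64(3.080878537279338), array([3.01 , 3.112]), np.float64(0.10392160239089789))
```

```bash
python3 -m handwheel '{"dp":[[0,0,-0.03],[0,0,-0.03],[0,0,0]],"delta_rot":[[0,0,0],[0,0,0],[0,0,0]],"gripper":[1,1,1]}'|sed -n 2,4p;  python3 -m handwheel '{"dp":[[0,0,-0.03],[0,0,0]],"delta_rot":[[0,0,0],[0,0,0]],"gripper":[1,1]}'|sed -n 2,4p
```

```text
position: [0.6394, 0.1218, 0.0743]
ee_rot: [0.288, -0.198, 0.934, 0.069]
force: [-3.8, -1.0, 7.8]
position: [0.6395, 0.1218, 0.0742]
ee_rot: [0.289, -0.198, 0.934, 0.069]
force: [-7.4, -2.1, 12.2]
```

The tool height has stopped changing and the force has risen to 12 N, so the leaf is at its stop. I'll retreat and check.

```bash
python3 -m handwheel '{"dp":[[0,0,0.1],[0,0,0.2],[0,0,0.5],[0,0,0.9],[0,0,0.9],[0,0,0.9],[-0.6,-0.25,0.9],[-0.8,-0.4,0.8],[-0.8,-0.4,0.5],[0,0,0]],"delta_rot":[[0,0,0],[0,0,0],[0,0,0],[0,0,0],[0,0,0],[0,0,0],[0,0,0],[0,0,0],[0,0,0],[0,0,0]],"gripper":[1,1,1,1,1,1,1,1,1,1]}'; python3 -m handwheel '{"dp":[[-0.3,-0.9,0.3],[-0.3,-0.9,0.3],[-0.3,-0.9,0.3],[-0.3,-0.9,0],[0,-0.9,0],[0,-0.9,0],[0,0,0],[0,0,0]],"delta_rot":[[0,0,0],[0,0,0],[0,0,0],[0,0,0],[0,0,0],[0,0,0],[0,0,0],[0,0,0]],"gripper":[1,1,1,1,1,1,1,1]}';python3 - <<'E'
from h import *
tool()
I,D=read_camera("top");r=leaf("top",I,D);x=r[-1];k=x[:,0]>.02;x=x[k];f=np.polyfit(x[:,0],x[:,2],1);print(r[:4],f)
J,D2=read_camera("side")
cv2.imwrite("pics/end.png",np.hstack([cv2.resize(I[130:270,230:345],(400,487)),cv2.resize(J[100:240,225:365],(400,487))]))
E
```

```text
clock: 11.0
position: [0.5719, 0.0894, 0.2459]
ee_rot: [0.289, -0.198, 0.934, 0.068]
force: [0.5, -0.4, 0.2]
finger_gap: -0.002
gripper_force: 0.0
clock: 11.8
position: [0.5369, -0.072, 0.2696]
ee_rot: [0.287, -0.198, 0.935, 0.07]
force: [0.8, -0.2, 0.3]
finger_gap: 0.001
gripper_force: 0.0
t 11.8 tcp [-0.1023 -0.1503  0.2136] tip [-0.0961 -0.1501  0.2045] z [ 0.564  0.018 -0.826] y [-0.008  1.     0.017] F [ 0.68 -0.54  0.29] gap 0.0
(np.int64(1863), np.float64(3.056594101446823), array([-0.207,  3.111]), np.float64(0.10497420262942925)) [-0.00214793  0.00415607]
```

View pics/end.png

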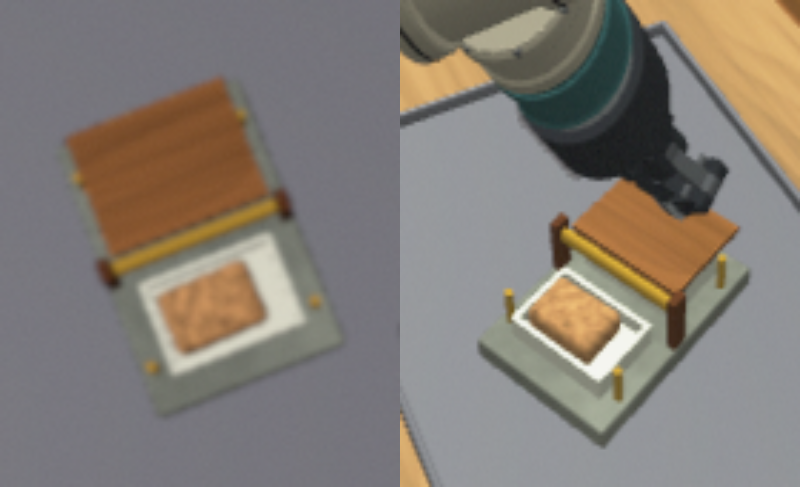

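The left (top) view shows the leaf lying flat over the far dish around (165,165), with a measured slope of 0.002. The soap sits in its dish at (210,305), and the robot is clear.

```bash
python3 -c "
from workcell import arm
print(arm.sign_off())"
```

```text
the job is handed in; nothing more can be done
None
```

The leaf is turned over and lies flat over the empty dish (measured slope 0.002), the soap is uncovered and in place, and I handed the job in at about 12 s with the robot clear of everything.

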